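# Weigh two look-alike transformers and mount the copper-wound one

## Task

One of the two look-alike transformers in the tray is a light aluminium-wound fake. Set them gently, upright, on opposite pans of the balance, let go and let it settle to see which is heavier, then put the heavier one down between the two uprights of the bracket in the open power supply, upright, flat on the bracket and centred, and leave the lighter one on its pan. Do not disturb the display unit, multimeter, circuit board or screwdriver.

Things in the scene. Friction and masses are not known exactly. Their poses are not given: they have to be found in the camera images.
- transformer_1: mains transformer: dark steel core 62 (x) x 32 (y) x 52 (z) mm; brown coil 36 (x) x 50 (y) mm stands out on both y sides at 8 to 44 mm height. Origin: centre of underside, z up. Grips: flat core ends (62 mm along x) or coil faces (50 mm along y). 0.35 to 0.58 kg. Starts upright in a tray stall, x along the tray's. The two look alike, differ by 0.13 kg or more; only weighing tells.
- transformer_2: the other, look-alike mains transformer: dark steel core 62 (x) x 32 (y) x 52 (z) mm; brown coil 36 (x) x 50 (y) mm stands out on both y sides at 8 to 44 mm height. Origin: centre of underside, z up. Grips: flat core ends (62 mm along x) or coil faces (50 mm along y). 0.35 to 0.58 kg. Starts upright in a tray stall, x along the tray's. Which stall each is in varies.
- balance: equal-arm balance fixed to the bench: grey base 100 (x) x 170 (y) mm, origin at the centre of its underside. Beam along its y, pivot 62 mm above the bench, a pan on a stem at each end. Beam level: pan tops 100 mm above the bench; at a stop one pan is 14 mm lower, the other 14 mm higher. Well damped, settles in about 1 s.
- beam (a joint): tilt of the beam (rad): 0 level (empty pans), positive when the left pan (balance's +y end) is down, negative when the right pan is down; stops at -0.12 and 0.12. Weak centring spring: 1 N on one pan takes it to the stop, so the heavier transformer takes its pan fully down.
- pan_left: the round steel pan on the left end of the balance beam, 104 mm across, flat, no rim, 5 mm thick; its origin is its pivot on the beam, 38 mm below the pan's top surface, 120 mm from the beam's centre along the balance's +y. It always stays level.
- pan_right: the round steel pan on the right end of the balance beam, 104 mm across, flat, no rim, 5 mm thick; its origin is its pivot on the beam, 38 mm below the pan's top surface, 120 mm from the beam's centre along the balance's -y. It always stays level.
- pan_left_top (a point): centre of the left pan's top surface; moves with it
- pan_right_top (a point): centre of the right pan's top surface; moves with it
- tray: grey stock tray fixed to the bench, 100 (x) x 140 (y) mm, floor 4 mm thick, origin under its centre. Two stalls centred at y = -36 and +36 mm, each 58 mm wide between walls along x (44 mm long, tops 50 mm above the bench), open at both x ends: take a transformer out across its core ends. Stands left or right of the balance, the supply on the other side.
- supply: low open power-supply chassis fixed to the bench, 180 (x) x 160 (y) mm, origin under its centre; rims 17 to 25 mm high, components up to 31 mm high in its corners, and in the middle the aluminium bracket: base plate 60 (x) x 82 (y) mm with two uprights.
- seat (a point): centre of the bracket plate's top face, 6 mm above the bench, axes as the chassis. Uprights: inner faces at y = -36 and +36 mm, 40 mm wide along x, 50 mm high above the plate. The transformer stands between them, its 62 mm length along y (either way round): no finger room at its core ends, free room at its coil faces (x).
- dash_display: black car dashboard display unit, 75 x 200 x 30 mm, loose, lying beyond the balance; origin under its centre; leave alone
- multimeter: orange handheld multimeter, 150 x 80 x 42 mm, loose, lying beyond the balance; origin under its centre; leave alone
- circuit_board: green circuit board, 60 x 100 mm, 16 mm high with its parts, loose, lying beyond the balance; origin under its centre; leave alone
- screwdriver: red-handled screwdriver, about 200 x 26 x 26 mm, lying loose between the robot and the balance; leave alone

How it is judged:
On the way:
1. both transformers stand upright on opposite pans, let go, and the beam has settled to the heavier side (contact force between the fingers and transformer_1 below 0.1 N and contact force between the fingers and transformer_2 below 0.1 N and velocity of joint beam between -0.05 and 0.05 rad/s and ((contact force between transformer_1 and pan_left above 2 N and horizontal distance between transformer_1 and pan_left_top below 0.035 m and angle between each of transformer_1, transformer_2's own z axis and vertical below 0.12 rad and contact force between transformer_2 and pan_right above 2 N and horizontal distance between transformer_2 and pan_right_top below 0.035 m) or (contact force between transformer_1 and pan_right above 2 N and horizontal distance between transformer_1 and pan_right_top below 0.035 m and angle between each of transformer_1, transformer_2's own z axis and vertical below 0.12 rad and contact force between transformer_2 and pan_left above 2 N and horizontal distance between transformer_2 and pan_left_top below 0.035 m)) and (value of joint beam above 0.06 rad or value of joint beam below -0.06 rad)), for 0.3 s.
At the end, for the whole second after the job is handed in: Heavier transformer (over 4.4 N) upright (5 deg) between the uprights, down on the bracket plate (4 mm), within 12 mm of the seat along its x and 8 mm along its y, turned within 0.3 rad; lighter one upright on a pan within 35 mm of its centre; both let go and at rest (contact force between the fingers and transformer_1 below 0.1 N and contact force between the fingers and transformer_2 below 0.1 N and velocity of joint beam between -0.05 and 0.05 rad/s and linear speed of each of transformer_1, transformer_2 below 0.03 m/s and ((x of transformer_1 in the frame of seat between -0.012 and 0.012 m and y of transformer_1 in the frame of seat between -0.008 and 0.008 m and z of transformer_1 in the frame of seat between -0.004 and 0.004 m and angle between transformer_1's own z axis and vertical below 0.08 rad and angle between the x axis of transformer_1 and the y axis of seat, either way round below 0.3 rad and contact force between transformer_1 and supply above 4.4 N and ((contact force between transformer_2 and pan_left above 2 N and horizontal distance between transformer_2 and pan_left_top below 0.035 m and angle between transformer_2's own z axis and vertical below 0.12 rad) or (contact force between transformer_2 and pan_right above 2 N and horizontal distance between transformer_2 and pan_right_top below 0.035 m and angle between transformer_2's own z axis and vertical below 0.12 rad))) or (x of transformer_2 in the frame of seat between -0.012 and 0.012 m and y of transformer_2 in the frame of seat between -0.008 and 0.008 m and z of transformer_2 in the frame of seat between -0.004 and 0.004 m and angle between transformer_2's own z axis and vertical below 0.08 rad and angle between the x axis of transformer_2 and the y axis of seat, either way round below 0.3 rad and contact force between transformer_2 and supply above 4.4 N and ((contact force between transformer_1 and pan_left above 2 N and horizontal distance between transformer_1 and pan_left_top below 0.035 m and angle between transformer_1's own z axis and vertical below 0.12 rad) or (contact force between transformer_1 and pan_right above 2 N and horizontal distance between transformer_1 and pan_right_top below 0.035 m and angle between transformer_1's own z axis and vertical below 0.12 rad))))); the robot touches nothing.
It fails at once if the display unit, multimeter, circuit board or screwdriver moved more than 25 mm (distance of any of dash_display, multimeter, circuit_board, screwdriver from where it was at the start of the episode above 0.025 m).
It fails at once if a transformer dropped on a pan or a pan pushed hard (over 45 N on it) (contact force between any of pan_left, pan_right and anything else above 45 N).
It also fails if it takes over 72 s, if anything falls off the work surface, if the arm or the gripper's body presses on something with over 40 N, if the wrist force passes 120 N, or if a joint passes its speed limit or range.

## Robot

A 7-joint arm with a two-finger parallel gripper is mounted at the origin on the work surface. World frame = base frame: x ahead of the robot, y to its left, z up, the work surface at z = 0. Lengths are in m, angles in rad, forces in N, time in s.
With the tool pointing down it reaches from about 0.4 to 0.9 m from the base axis. Payload 5.5 kg.
Tool frame: the origin (TCP) lies at the very end of the fingers, on their centre line; the grasp point (between the pads) lies 19 mm behind it (robot.grip_depth is the distance from the TCP to the grasp point, in m); z points along the fingers, y is the line along which they close (so a half turn about z gives the same grasp; the last joint's range is limited). The gripper opens to 92 mm and grips with 3 to 60 N. Pads are 19 mm wide; open, the fingers measure 130 mm over their backs; the gripper's body (75 mm by 190 mm) begins 47 mm behind the grasp point.
Start: joints at [1.451, 0.501, -0.427, 1.55, 0.221, 1.138, -0.21], TCP at [0.243, -0.603, 0.227] pointing down, gripper open.
Joint ranges: [-2.88, 2.88], [-0.31, 2.03], [-1.54, 1.56], [0.2, 2.42], [-1.41, 4.55], [0.19, 2.02], [-2.57, 2.57]. Speed limits (rad/s): [2.57, 2.57, 3.14, 3.14, 3.14, 3.14, 3.14].

## Interface

Orientations are given as [roll, pitch, yaw] about the fixed x, y, z axes, in that order (R = Rz(yaw) Ry(pitch) Rx(roll)).
In Python, from rig import robot gives the robot as it stands.
- The arm moves only by the tool shift_gripper, called after "Call:" as a command line: name --argument value ..., lists and objects as JSON in quotes. Schema: {"type":"object","properties":{"segments":{"type":"string"},"force":{"type":"number"},"only":{"type":"string"},"quiet":{"type":"boolean"},"lines":{"type":"string"}},"required":["segments"],"additionalProperties":false}. segments is a string of 1 to 20 rows, parted by a bar, with the numbers parted by spaces; each row has 5 numbers: dx, dy, dz in units of 20 mm, then a turn about the tool's z in units of 0.1 rad, then the opening from 0.0 (shut) to 1.0 (fully open); each row is the pose to reach, as a shift and turn from the pose commanded when the call began, along the tool's axes at that moment; what a row does not reach only later rows make up. A row lasts 1/12 s, in which the tool goes at most 0.0417 m and 0.125 rad, less where a joint would pass 70% of its speed; a pose out of reach is approached as far as the arm can. The fingers move at their own pace and stop on an object; force is the grip in N (left out, the last holds). Time passes only in rows, so rows that do not move let the fingers close. The tool returns the time, the measured TCP pose, the force, the opening and the grip force at its end. only (a regular expression) keeps the lines of the reply that match it, lines (a string "A,B") keeps lines A to B, and quiet returns only ok. Input that does not fit is refused with a message, and nothing moves.
- robot.get_state(): the state, without advancing time (a new reading comes with each control period).
- robot.snapshot(name): name is "scene" or "top"; returns a dict with "pixels" (420x560x3 uint8, red, green, blue), "mtx" (3x3 intrinsics, pixels), "R" (3x3) and "t" (3): a world point X has camera coordinates R X + t. Camera axes: x right, y down, z forward; pixel columns grow to the right and rows downward; lengths in m; the calibration is good to about 2 mm. A picture is of the moment at which its call begins. There is no depth.
- robot.close_job(): hands the job in; it is judged then, once.
The state is a dict: "time_s": time; "joint_positions": joint angles; "dq": joint speeds; "effort": joint torques, N m; "position": TCP position; "tcp_rot": TCP orientation; "ft_force": force on the tool from outside, world axes, zero at the start; "torque": the same for the moment, N m; "finger_gap": opening from 0.0 (shut) to 1.0 (fully open); "grasp_force": force on a finger pad.
Only numpy, scipy, OpenCV 4.12 (cv2) and the standard library are available. Lean on these libraries where they do the work, as an engineer would, in place of code of your own. Each camera call takes 0.05 s, during which the arm holds its last target. There are 200 camera calls.

## Working session

There is one attempt and no reset: what is moved stays moved. The work goes in short steps, Python scripts to look and compute and a tool call to move; the robot and the scene stay as the last step left them, time stands still between calls to the robot, and variables do not carry over. Pictures are saved under pics/ and viewed, at most 10 in all, crops included, and the job is handed in when it is done.

```bash
mkdir -p pics; ls
```

Run:
```python
from rig import robot
import cv2
for n in("scene","top"):
    s=robot.snapshot(n); cv2.imwrite(f"pics/{n}0.png",s["pixels"][:,:,::-1]); print(n,s["mtx"].tolist(),s["R"].tolist(),s["t"].tolist())
st=robot.get_state(); print(st)
```

```text
pics
rig.py
scene [[383.5465875983456, 0.0, 277.775219537988], [0.0, 383.5465875983456, 207.11042975558286], [0.0, 0.0, 1.0]] [[-0.5954186574159205, 0.8032903085867347, -0.014188112335725624], [0.6628996697755295, 0.4812269305148025, -0.5735718517838854], [-0.45391700806702173, -0.3509206769028151, -0.8190323731755377]] [0.3537612191856132, -0.33980658965003313, 1.1811008599400123]
top [[469.62209302234857, 0.0, 283.08976144505385], [0.0, 469.62209302234857, 209.98368813994276], [0.0, 0.0, 1.0]] [[-0.0004203452325158412, -0.9999819895983587, 0.005986968247252499], [-0.9914304430112313, -0.0003653720328077716, -0.13063515290239147], [0.13063498758157807, -0.005990574445389207, -0.9914124333683613]] [-0.014596307619782622, 0.6193195331052773, 1.3140859051141052]
{'time_s': 0.1, 'joint_positions': array([ 1.45122275,  0.50176541, -0.42676891,  1.5513281 ,  0.22082078,
        1.13829234, -0.21028753]), 'dq': array([-0.00038246, -0.00278363, -0.00048192, -0.00223117,  0.0003986 ,
       -0.00063757,  0.00064211]), 'effort': array([-1.11689628e-02, -5.67872858e+01, -5.83889320e+00, -2.79911041e+01,
       -6.91160560e-02,  2.41132756e-02,  3.94120218e-05]), 'position': array([ 0.24247577, -0.60241123,  0.22577878]), 'tcp_rot': array([-3.13985239e+00, -3.13446470e-05,  3.82805772e-01]), 'ft_force': array([-1.05962164,  0.59205195,  0.217854  ]), 'torque': array([0.00975732, 0.04706656, 0.05298519]), 'grasp_force': 0.0, 'finger_gap': 1.0020376340056707}
```

View pics/scene0.png

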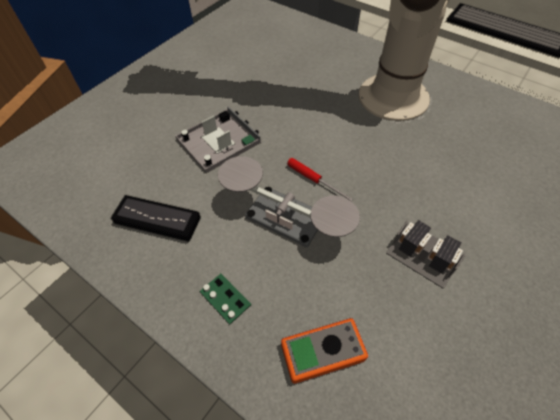

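View pics/top0.png

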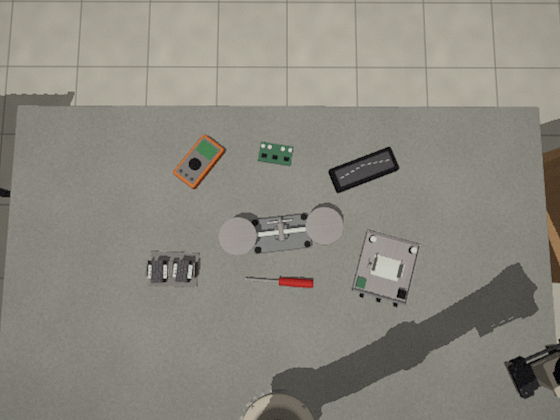

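The scene view shows the pans at (240,174) and (335,215), the tray near (428,248), and the bracket near (217,137). In the top view the tray is at (173,269), the pans at (238,236) and (325,225), and the bracket at (386,268). Next I'll enlarge these areas.

Run:
```python
import cv2,numpy as np
def mk(im,boxes,f,out):
    t=[cv2.resize(im[y:y+h,x:x+w],None,fx=k,fy=k,interpolation=cv2.INTER_CUBIC) for (x,y,w,h,k) in boxes]
    H=max(a.shape[0] for a in t); t=[cv2.copyMakeBorder(a,0,H-a.shape[0],0,0,cv2.BORDER_CONSTANT) for a in t]
    o=np.hstack(t); print(o.shape); cv2.imwrite(out,o)
mk(cv2.imread("pics/top0.png"),[(140,240,66,60,6),(350,225,72,80,5.5)],0,"pics/topc.png")
mk(cv2.imread("pics/scene0.png"),[(385,210,80,75,5),(174,105,88,66,4.5)],0,"pics/scc.png")
```

```text
(440, 792, 3)
(375, 796, 3)
```

View pics/topc.png

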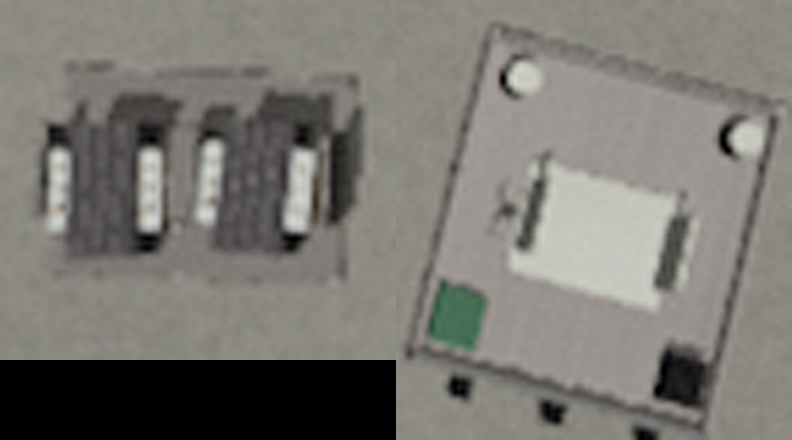

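View pics/scc.png

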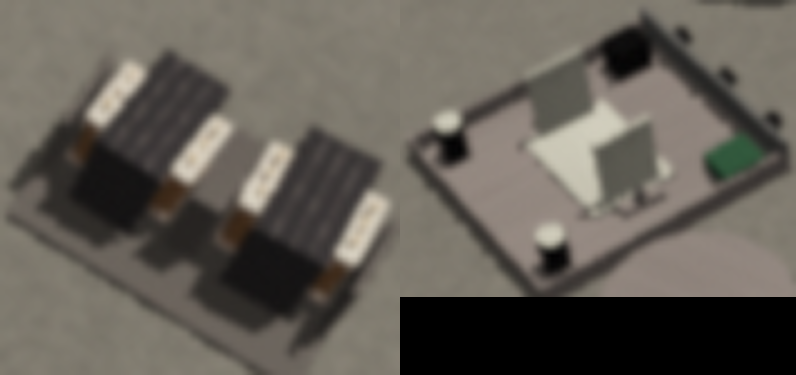

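The top crop shows transformer A's core top at about (77..137, 115..252) and B's at about (228..290, 118..250). The bracket plate corners are at (537,160), (682,195), (658,308) and (510,268). The scene crop shows the core tops at (312,127)-(322,265) for A and (165,50)-(160,187) for B. I'll fit rectangles over both views, leaving the height free as a check.

Create h.py:
```python
import numpy as np,cv2
from scipy.optimize import least_squares
C={"scene":(np.array([[383.5465875983456,0,277.775219537988],[0,383.5465875983456,207.11042975558286],[0,0,1]]),np.array([[-0.5954186574159205,0.8032903085867347,-0.014188112335725624],[0.6628996697755295,0.4812269305148025,-0.5735718517838854],[-0.45391700806702173,-0.3509206769028151,-0.8190323731755377]]),np.array([0.3537612191856132,-0.33980658965003313,1.1811008599400123])),
"top":(np.array([[469.62209302234857,0,283.08976144505385],[0,469.62209302234857,209.98368813994276],[0,0,1]]),np.array([[-0.0004203452325158412,-0.9999819895983587,0.005986968247252499],[-0.9914304430112313,-0.0003653720328077716,-0.13063515290239147],[0.13063498758157807,-0.005990574445389207,-0.9914124333683613]]),np.array([-0.014596307619782622,0.6193195331052773,1.3140859051141052]))}
def proj(n,X):
    K,R,t=C[n]; p=(K@(R@np.atleast_2d(X).T+t[:,None])).T; return p[:,:2]/p[:,2:]
def corners(p,L,W):
    c,s=np.cos(p[3]),np.sin(p[3]); q=np.array([[1,1],[1,-1],[-1,-1],[-1,1]])*[L/2,W/2]
    return np.c_[q@np.array([[c,s],[-s,c]])+p[:2],np.full(4,p[2])]
def fit(obs,L,W,p0): # obs: {view: 4x2 in corner order ++,+-,--,-+}
    f=lambda p:np.concatenate([(proj(n,corners(p,L,W))-o).ravel() for n,o in obs.items()])
    r=least_squares(f,p0,loss="soft_l1"); print(np.round(r.x,4),"resid px",np.round(f(r.x),1)); return r.x
def tri(obs,p0=(.5,0,.1)):
    f=lambda p:np.concatenate([(proj(n,p)[0]-o) for n,o in obs.items()])
    r=least_squares(f,p0); print(np.round(r.x,4),"resid",np.round(r.fun,2)); return r.x
```

Create m.py:
```python
from h import *
a=np.array
T=lambda q:(a(q)+.5)/6-.5+[140,240]
S=lambda q:(a(q)+.5)/5-.5+[385,210]
T2=lambda q:(a(q)-[396,0]+.5)/5.5-.5+[350,225]
S2=lambda q:(a(q)-[400,0]+.5)/4.5-.5+[174,105]
# ++ = far,left : top image TL
print("A");fit({"top":T([(77,115),(137,115),(133,250),(68,252)]),"scene":S([(322,265),(245,225),(312,127),(383,162)])},.062,.032,[.45,.33,.05,0])
print("B");fit({"top":T([(228,118),(290,122),(283,250),(213,247)]),"scene":S([(160,187),(88,148),(165,50),(230,88)])},.062,.032,[.45,.26,.05,0])
print("chassis");fit({"top":T2([(490,25),(783,105),(705,430),(408,352)]),"scene":S2([(540,292),(410,150),(645,12),(785,155)])},.18,.16,[.45,-.3,.02,-.2])
print("plate");fit({"top":T2([(537,160),(682,195),(658,308),(510,268)]),"scene":S2([(595,215),(528,145),(600,100),(670,170)])},.06,.082,[.45,-.3,.006,-.2])
obs=[{},{}]
for n,seeds in(("top",[(238,236),(325,225)]),("scene",[(335,215),(240,174)])):
    im=cv2.imread(f"pics/{n}0.png")
    for i,s in enumerate(seeds):
        m=np.zeros((422,562),np.uint8); cv2.floodFill(im.copy(),m,s,0,(12,)*3,(12,)*3,4|(255<<8)|cv2.FLOODFILL_FIXED_RANGE|cv2.FLOODFILL_MASK_ONLY)
        m=cv2.morphologyEx(m[1:-1,1:-1],cv2.MORPH_OPEN,np.ones((5,5)))
        c=max(cv2.findContours(m,0,1)[0],key=cv2.contourArea); e=cv2.fitEllipse(cv2.convexHull(c)); print(n,e); obs[i][n]=a(e[0])
for o in obs: tri(o)
```

```bash
python3 m.py
```

```text
A
[ 0.4474  0.3395  0.0575 -0.0244] resid px [-0.9  0.1  0.5  0.4 -0.1  0.2 -0.8 -0.4 -0.4  0.3  0.5 -0.1 -0.5 -0.7
 -0.5  0.2]
B
[ 0.4468  0.2707  0.052  -0.0584] resid px [-0.7 -0.4  0.3 -0.4 -0.4  0.5 -0.2  0.4 -0.2 -0.3  0.9 -0.7 -0.7  0.4
 -0.6  0.5]
chassis
[ 0.4585 -0.3127  0.0141 -0.2663] resid px [-0.1 -0.  -0.3 -0.2 -0.2  1.2 -0.2  0.6 -0.3  0.5 -1.7 -1.8 -0.6  1.6
  0.4 -0.1]
plate
[ 0.456  -0.3152  0.003  -0.2487] resid px [-0.8 -0.   0.2  0.5  0.1  0.  -0.4  0.3 -0.5  0.3 -1.7 -0.4 -0.2  0.1
  0.7  0.2]
top ((236.5450439453125, 236.01649475097656), (37.37825393676758, 37.93074035644531), 6.613036632537842)
top ((294.2452392578125, 187.1748046875), (46.941261291503906, 69.88721466064453), 107.35643005371094)
scene ((335.05535888671875, 214.4833984375), (39.17044448852539, 50.84168243408203), 104.26679229736328)
scene ((240.44845581054688, 172.3262481689453), (33.7983512878418, 45.37305450439453), 76.62572479248047)
[0.5398 0.1131 0.0989] resid [ 0.04 -0.02  0.03  0.  ]
[ 0.6501 -0.0405  0.2366] resid [-0.25  0.2  -0.24 -0.01]
```
Heights great (0.056 expect A core top; get .0575, .052 ; fine). Spacing between A, B =0.0688 vs 72. Pull outward a bit: tray yaw ~ -.04; spacing 72. A .3405,.2690 roughly.

A measured core-top height of 57/52 mm matches the expected 56 mm, and the left pan at 0.099 matches the expected 0.100. The right pan's fill leaked, so I'll triangulate it from hand-read pixels and work out the first move.

Create go.py:
```python
import sys,numpy as np
from rig import robot
from scipy.spatial.transform import Rotation as Ro
s=robot.get_state(); R=Ro.from_euler("xyz",s["tcp_rot"]).as_matrix(); p=np.array(s["position"])
print("t",round(s["time_s"],2),"p",p.round(4),"rpy",s["tcp_rot"].round(4),"F",s["ft_force"].round(1),"gap",round(s["finger_gap"],3),"q7",round(s["joint_positions"][6],2))
for w in sys.argv[1:]:
    w=np.array([float(v) for v in w.split(",")])
    print(w, "->",(R.T@(w[:3]-p)).round(4),"turn",round(-(w[3]-s["tcp_rot"][2]),4))
```

Run:
```python
from h import *
tri({"top":np.array([325,225]),"scene":np.array([240.5,174])})
```

```bash
python3 go.py .55,-.1,.25,.383 .4468,.270,.19,1.52
```

```text
[ 0.5688 -0.1277  0.0923] resid [-0.86  0.67 -0.91 -0.05]
t 0.1 p [ 0.2425 -0.6024  0.2258] rpy [-3.1399 -0.      0.3828] F [-1.1  0.6  0.2] gap 1.002 q7 -0.21
[ 0.55  -0.1    0.25   0.383] -> [ 0.4729 -0.3512 -0.0236] turn -0.0002
[0.4468 0.27   0.19   1.52  ] -> [ 0.5154 -0.7329  0.0371] turn -1.1372
```

The right pan at about (0.569, -0.126) is 240 mm from the left one, so it is consistent. Now I'll move.

Careful with the scale: shifts go in units of 20 mm and turns go in units of 0.1 rad. That gives: -0.733 m is -36.65, 0.515 m is 25.75, -1.137 rad is -11.37.

Call:
shift_gripper --segments "23.65 -17.55 -1.2 0 1 | 23.65 -17.55 -1.2 0 1 | 23.65 -17.55 -1.2 0 1 | 23.65 -17.55 -1.2 0 1 | 23.65 -17.55 -1.2 0 1 | 23.65 -17.55 -1.2 0 1 | 23.65 -17.55 -1.2 0 1 | 23.65 -17.55 -1.2 0 1 | 23.65 -17.55 -1.2 0 1 | 23.65 -17.55 -1.2 0 1 | 23.65 -17.55 -1.2 -2 1 | 23.65 -17.55 -1.2 -4 1 | 23.65 -17.55 -1.2 -6 1 | 23.65 -17.55 -1.2 -8 1 | 23.65 -17.55 -1.2 -11.37 1 | 25.75 -36.65 1.85 -11.37 1 | 25.75 -36.65 1.85 -11.37 1 | 25.75 -36.65 1.85 -11.37 1 | 25.75 -36.65 1.85 -11.37 1 | 25.75 -36.65 1.85 -11.37 1" --force 30

```text
time_s: 1.77
position: [0.4938, 0.0988, 0.2175]
tcp_rot: [-3.141, 0.0, 1.526]
ft_force: [0.6, 0.4, 0.0]
finger_gap: 0.998
grasp_force: 0.0
```

```bash
python3 go.py .4468,.2695,.19,1.52 .4468,.2695,.022,1.52
```

```text
t 1.77 p [0.4938 0.0988 0.2175] rpy [-3.1411e+00  1.0000e-04  1.5259e+00] F [0.6 0.4 0. ] gap 0.998 q7 -0.6
[0.4468 0.2695 0.19   1.52  ] -> [ 0.1684 -0.0546  0.0275] turn 0.0059
[0.4468 0.2695 0.022  1.52  ] -> [ 0.1684 -0.0545  0.1955] turn 0.0059
```

Scaled: 0.14 m is 7, 0.06 m is 3.

Call:
shift_gripper --segments "7 -2.25 1.375 0 1 | 7 -2.25 1.375 0 1 | 7 -2.25 1.375 0 1 | 7 -2.25 1.375 0 1 | 7 -2.25 3 0 1 | 7 -2.25 3 0 1 | 7 -2.25 3 0 1 | 7 -2.25 3 0 1"

```text
time_s: 2.43
position: [0.4574, 0.239, 0.1584]
tcp_rot: [-3.141, 0.0, 1.519]
ft_force: [-0.2, -0.0, 0.0]
finger_gap: 1.0
grasp_force: 0.0
```

```bash
python3 go.py  .4468,.2695,.1,1.52 .4468,.2695,.022,1.52
```

```text
t 2.43 p [0.4574 0.239  0.1584] rpy [-3.1412e+00  3.0000e-04  1.5190e+00] F [-0.2 -0.   0. ] gap 1.0 q7 -0.99
[0.4468 0.2695 0.1    1.52  ] -> [ 0.0299 -0.0121  0.0584] turn -0.001
[0.4468 0.2695 0.022  1.52  ] -> [ 0.0299 -0.0121  0.1364] turn -0.001
```

Scaled: 0.136 m is 6.8, 0.12 m is 6.

Call:
shift_gripper --segments "1.5 -0.6 2.9 0 1 | 1.5 -0.6 2.9 0 1 | 1.5 -0.6 4.75 0 1 | 1.5 -0.6 6 0 1 | 1.5 -0.6 6.8 0 1 | 1.5 -0.6 6.8 0 1 | 1.5 -0.6 6.8 0 1 | 1.5 -0.6 6.8 0 0.5 | 1.5 -0.6 6.8 0 0.5 | 1.5 -0.6 6.8 0 0.5 | 1.5 -0.6 6.8 0 0.5 | 1.5 -0.6 6.8 0 0.5 | 1.5 -0.6 6.8 0 0.5" --force 35

```text
time_s: 3.52
position: [0.4474, 0.2703, 0.0228]
tcp_rot: [3.14, -0.0, 1.52]
ft_force: [0.3, -1.9, 5.1]
finger_gap: 0.674
grasp_force: 34.8
```

```bash
python3 go.py
```

```text
t 3.52 p [0.4474 0.2703 0.0228] rpy [ 3.1400e+00 -3.0000e-04  1.5197e+00] F [ 0.3 -1.9  5.1] gap 0.674 q7 -1.23
```

Gap 0.674 is 62 mm, so the grip is good. Lifting.

Scaled: -0.16 m is -8, -0.12 m is -6.

Call:
shift_gripper --segments "0 0 -2 0 0.5 | 0 0 -4 0 0.5 | 0 0 -6 0 0.5 | 0 0 -8 0 0.5 | 0 0 -8 0 0.5 | 0 0 -8 0 0.5 | 0 0 -8 0 0.5"

```text
time_s: 4.1
position: [0.4457, 0.2687, 0.1808]
tcp_rot: [-3.14, 0.002, 1.519]
ft_force: [-0.9, -0.7, -5.3]
finger_gap: 0.677
grasp_force: 34.7
```

```bash
python3 go.py .569,-.126,.18,1.52 .569,-.126,.124,1.52
```

```text
t 4.1 p [0.4457 0.2687 0.1808] rpy [-3.1400e+00  2.2000e-03  1.5193e+00] F [-0.9 -0.7 -5.3] gap 0.677 q7 -1.03
[ 0.569 -0.126  0.18   1.52 ] -> [-0.3878  0.1434  0.0014] turn -0.0007
[ 0.569 -0.126  0.124  1.52 ] -> [-0.3877  0.1435  0.0574] turn -0.0007
```

Scaled: -0.388 m is -19.4, 0.1434 m is 7.17.

Call:
shift_gripper --segments "-19.4 7.17 -0.25 0 0.5 | -19.4 7.17 -0.25 0 0.5 | -19.4 7.17 -0.25 0 0.5 | -19.4 7.17 -0.25 0 0.5 | -19.4 7.17 -0.25 0 0.5 | -19.4 7.17 -0.25 0 0.5 | -19.4 7.17 -0.25 0 0.5 | -19.4 7.17 -0.25 0 0.5 | -19.4 7.17 -0.25 0 0.5 | -19.4 7.17 -0.25 0 0.5 | -19.4 7.17 -0.25 0 0.5 | -19.4 7.17 -0.25 0 0.5 | -19.4 7.17 1 0 0.5 | -19.4 7.17 1.75 0 0.5 | -19.4 7.17 2.25 0 0.5 | -19.4 7.17 2.5 0 0.5 | -19.4 7.17 2.5 0 0.5 | -19.4 7.17 2.5 0 0.5"

```text
time_s: 5.6
position: [0.57, -0.1238, 0.1319]
tcp_rot: [-3.141, -0.001, 1.521]
ft_force: [1.2, 0.5, -5.2]
finger_gap: 0.673
grasp_force: 34.7
```

```bash
python3 go.py .569,-.126,.124,1.52
```

Run:
```python
from rig import robot
import cv2,numpy as np
t=[cv2.resize(robot.snapshot(n)["pixels"][y:y+h,x:x+w,::-1],(w*3,h*3)) for n,x,y,w,h in(("top",215,170,120,130),("scene",195,125,140,130))]
cv2.imwrite("pics/c1.png",np.hstack(t))
```

```text
t 5.6 p [ 0.57   -0.1238  0.1319] rpy [-3.141e+00 -6.000e-04  1.521e+00] F [ 1.2  0.5 -5.2] gap 0.673 q7 -0.3
[ 0.569 -0.126  0.124  1.52 ] -> [-0.0023 -0.0009  0.0079] turn 0.001
```

View pics/c1.png

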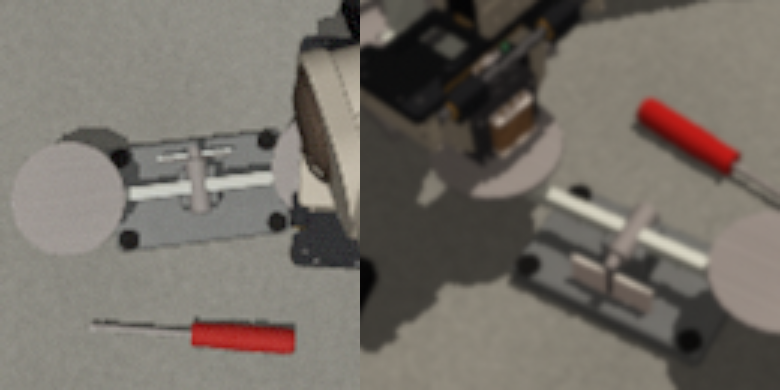

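The crop shows the held transformer over the right pan (pan around scene-crop (505,150)), with the beam still level. I'll lower it slowly to the beam's stop.

Call:
shift_gripper --segments "-0.1 0 0.3 0 0.5 | -0.1 0 0.55 0 0.5 | -0.1 0 0.7 0 0.5 | -0.1 0 0.85 0 0.5 | -0.1 0 1 0 0.5 | -0.1 0 1.1 0 0.5 | -0.1 0 1.2 0 0.5 | -0.1 0 1.25 0 0.5 | -0.1 0 1.25 0 0.5 | -0.1 0 1.25 0 0.5"

```text
time_s: 6.53
position: [0.57, -0.1264, 0.107]
tcp_rot: [-3.142, -0.0, 1.52]
ft_force: [-0.5, 0.4, -4.2]
finger_gap: 0.677
grasp_force: 34.7
```

```bash
python3 go.py
```

```text
t 6.53 p [ 0.57   -0.1264  0.107 ] rpy [-3.1415e+00 -3.0000e-04  1.5200e+00] F [-0.5  0.4 -4.2] gap 0.677 q7 -0.32
```

Scaled: 0.003 m is 0.15, 0.002 m is 0.1.

Call:
shift_gripper --segments "0 0 0.05 0 0.5 | 0 0 0.1 0 0.5 | 0 0 0.1 0 0.5 | 0 0 0.15 0 0.5 | 0 0 0.15 0 0.5 | 0 0 0.15 0 0.5"

```text
time_s: 7.03
position: [0.5702, -0.1263, 0.1044]
tcp_rot: [3.141, -0.0, 1.52]
ft_force: [-1.6, 1.6, -1.3]
finger_gap: 0.675
grasp_force: 34.7
```

```bash
python3 go.py
```

```text
t 7.03 p [ 0.5702 -0.1263  0.1044] rpy [ 3.1412e+00 -2.0000e-04  1.5202e+00] F [-1.6  1.6 -1.3] gap 0.675 q7 -0.32
```

Nearly all the weight is on the pan. I'll release and rise, then work out the move to A.

Scaled: -0.1 m is -5, -0.09 m is -4.5.

Call:
shift_gripper --segments "0 0 0.025 0 0.8 | 0 0 0.025 0 0.9 | 0 0 0.025 0 1 | 0 0 0 0 1 | 0 0 0 0 1 | 0 0 -1 0 1 | 0 0 -2.5 0 1 | 0 0 -4.5 0 1 | 0 0 -5 0 1 | 0 0 -5 0 1"

```text
time_s: 7.87
position: [0.5728, -0.1267, 0.2082]
tcp_rot: [3.134, 0.002, 1.52]
ft_force: [1.0, -0.2, 0.4]
finger_gap: 1.003
grasp_force: 0.0
```

```bash
python3 go.py .4474,.3402,.19,1.535 .4474,.3402,.022,1.535
```

```text
t 7.87 p [ 0.5728 -0.1267  0.2082] rpy [3.1343e+00 1.7000e-03 1.5198e+00] F [ 1.  -0.2  0.4] gap 1.003 q7 -0.24
[0.4474 0.3402 0.19   1.535 ] -> [ 0.4599 -0.1492  0.0163] turn -0.0152
[0.4474 0.3402 0.022  1.535 ] -> [ 0.4602 -0.1504  0.1843] turn -0.0152
```

Call:
shift_gripper --segments "23 -7.5 0.8 -0.1 1 | 23 -7.5 0.8 -0.1 1 | 23 -7.5 0.8 -0.1 1 | 23 -7.5 0.8 -0.1 1 | 23 -7.5 0.8 -0.1 1 | 23 -7.5 0.8 -0.1 1 | 23 -7.5 0.8 -0.1 1 | 23 -7.5 0.8 -0.1 1 | 23 -7.5 0.8 -0.1 1 | 23 -7.5 0.8 -0.1 1 | 23 -7.5 0.8 -0.1 1 | 23 -7.5 0.8 -0.1 1 | 23 -7.5 2 -0.1 1 | 23 -7.5 3.5 -0.1 1 | 23 -7.5 4.5 -0.1 1 | 23 -7.5 4.5 -0.1 1 | 23 -7.5 4.5 -0.1 1"

```text
time_s: 9.28
position: [0.4424, 0.3397, 0.1126]
tcp_rot: [-3.139, 0.002, 1.53]
ft_force: [0.6, 0.3, 0.0]
finger_gap: 0.999
grasp_force: 0.0
```

```bash
python3 go.py .4474,.3402,.022,1.53;  python3 - <<'E'
from rig import robot
import cv2,numpy as np
t=[cv2.resize(robot.snapshot(n)["pixels"][y:y+h,x:x+w,::-1],(w*3,h*3)) for n,x,y,w,h in(("top",140,190,130,120),("scene",195,105,135,120))]
cv2.imwrite("pics/c2.png",np.hstack(t))
E
```

```text
t 9.28 p [0.4424 0.3397 0.1126] rpy [-3.1385e+00  1.8000e-03  1.5303e+00] F [0.6 0.3 0. ] gap 0.999 q7 -1.21
[0.4474 0.3402 0.022  1.53  ] -> [0.0009 0.0052 0.0906] turn 0.0003
```

View pics/c2.png

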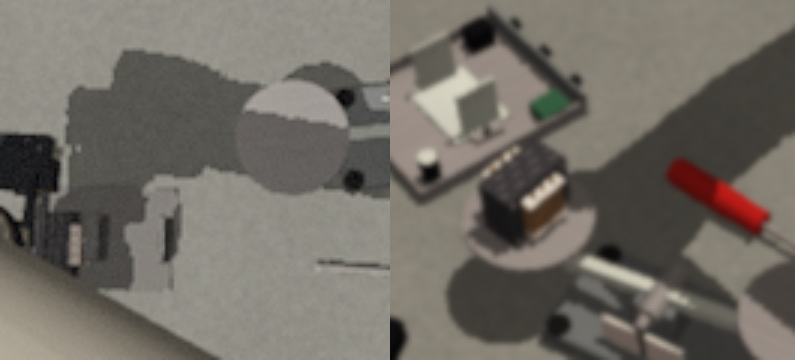

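B stands upright near the right pan's centre (scene-crop (525,195)), and the gripper is over A. I'll descend and grasp.

Scaled: 0.0906 m is 4.53, 0.085 m is 4.25.

Call:
shift_gripper --segments "0.05 0.2 1.75 0 1 | 0.05 0.2 3.25 0 1 | 0.05 0.2 4.25 0 1 | 0.05 0.2 4.53 0 1 | 0.05 0.2 4.53 0 1 | 0.05 0.2 4.53 0 1 | 0.05 0.2 4.53 0 0.5 | 0.05 0.2 4.53 0 0.5 | 0.05 0.2 4.53 0 0.5 | 0.05 0.2 4.53 0 0.5 | 0.05 0.2 4.53 0 0.5 | 0.05 0.2 4.53 0 0.5"

```text
time_s: 10.38
position: [0.4475, 0.3415, 0.024]
tcp_rot: [3.142, -0.0, 1.53]
ft_force: [-2.1, -1.6, 5.1]
finger_gap: 0.674
grasp_force: 34.8
```

```bash
python3 go.py
```

```text
t 10.38 p [0.4475 0.3415 0.024 ] rpy [ 3.1415e+00 -2.0000e-04  1.5301e+00] F [-2.1 -1.6  5.1] gap 0.674 q7 -1.3
```

Call:
shift_gripper --segments "0.05 0 -2 0 0.5 | 0.05 0 -4 0 0.5 | 0.05 0 -6 0 0.5 | 0.05 0 -8 0 0.5 | 0.05 0 -9 0 0.5 | 0.05 0 -9 0 0.5 | 0.05 0 -9 0 0.5 | 0.05 0 -9 0 0.5"

```text
time_s: 11.05
position: [0.447, 0.3407, 0.2017]
tcp_rot: [-3.14, 0.002, 1.529]
ft_force: [-0.5, -0.0, -4.6]
finger_gap: 0.677
grasp_force: 34.8
```

```bash
python3 go.py .540,.113,.19,1.53
```

```text
t 11.05 p [0.447  0.3407 0.2017] rpy [-3.1398e+00  2.4000e-03  1.5294e+00] F [-0.5 -0.  -4.6] gap 0.677 q7 -1.13
[0.54  0.113 0.19  1.53 ] -> [-0.2237  0.1023  0.012 ] turn -0.0006
```

Call:
shift_gripper --segments "-11.185 5.115 0.6 0 0.5 | -11.185 5.115 0.6 0 0.5 | -11.185 5.115 0.6 0 0.5 | -11.185 5.115 0.6 0 0.5 | -11.185 5.115 0.6 0 0.5 | -11.185 5.115 0.6 0 0.5 | -11.185 5.115 0.6 0 0.5 | -11.185 5.115 0.6 0 0.5 | -11.185 5.115 1.5 0 0.5 | -11.185 5.115 2.4 0 0.5 | -11.185 5.115 2.8 0 0.5 | -11.185 5.115 3 0 0.5 | -11.185 5.115 3 0 0.5 | -11.185 5.115 3 0 0.5"

```text
time_s: 12.22
position: [0.5406, 0.1154, 0.1435]
tcp_rot: [-3.141, -0.0, 1.531]
ft_force: [0.1, -0.7, -3.8]
finger_gap: 0.676
grasp_force: 34.8
```

```bash
python3 go.py .540,.113,.134,1.53
```

```text
t 12.22 p [0.5406 0.1154 0.1435] rpy [-3.1412e+00 -5.0000e-04  1.5311e+00] F [ 0.1 -0.7 -3.8] gap 0.676 q7 -0.73
[0.54  0.113 0.134 1.53 ] -> [-0.0024 -0.0005  0.0095] turn 0.0011
```

Scaled: 0.01 m is 0.5, 0.009 m is 0.45.

Call:
shift_gripper --segments "-0.1 0 0.15 0 0.5 | -0.1 0 0.3 0 0.5 | -0.1 0 0.4 0 0.5 | -0.1 0 0.45 0 0.5 | -0.1 0 0.5 0 0.5 | -0.1 0 0.5 0 0.5"

```text
time_s: 12.72
position: [0.5408, 0.1124, 0.1338]
tcp_rot: [3.141, 0.0, 1.53]
ft_force: [-1.0, -1.3, 1.1]
finger_gap: 0.677
grasp_force: 34.8
```

Call:
shift_gripper --segments "0 0 0.05 0 0.5 | 0 0 0.1 0 0.5 | 0 0 0.1 0 0.5 | 0 0 0.1 0 0.5"

```text
time_s: 13.05
position: [0.5407, 0.1126, 0.1316]
tcp_rot: [3.141, -0.0, 1.53]
ft_force: [-1.3, 0.3, 0.8]
finger_gap: 0.674
grasp_force: 34.8
```

Scaled: -0.12 m is -6, -0.1 m is -5.

Call:
shift_gripper --segments "0 0 0 0 0.72 | 0 0 0 0 0.8 | 0 0 0 0 0.9 | 0 0 0 0 1 | 0 0 0 0 1 | 0 0 -1 0 1 | 0 0 -3 0 1 | 0 0 -5 0 1 | 0 0 -6 0 1 | 5 0 -6 0 1 | 5 0 -6 0 1 | 5 0 -6 0 1 | 5 0 -6 0 1 | 5 0 -6 0 1"

```text
time_s: 14.22
position: [0.5443, 0.2139, 0.2515]
tcp_rot: [-3.142, -0.0, 1.533]
ft_force: [0.1, -0.4, 0.2]
finger_gap: 1.0
grasp_force: 0.0
```

Run:
```python
from rig import robot
import cv2,numpy as np
I={n:robot.snapshot(n)["pixels"][:,:,::-1] for n in("top","scene")}
for n in I: cv2.imwrite(f"pics/{n}3.png",I[n])
a=cv2.resize(I["top"][195:275,215:345],None,fx=6,fy=6,interpolation=2)[:, :790]
b=cv2.resize(I["scene"][100:250,170:370],None,fx=3.9,fy=3.9,interpolation=2)
cv2.imwrite("pics/top3c.png",a); cv2.imwrite("pics/scene3c.png",b)
```

```text
(no output)
```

View pics/scene3c.png

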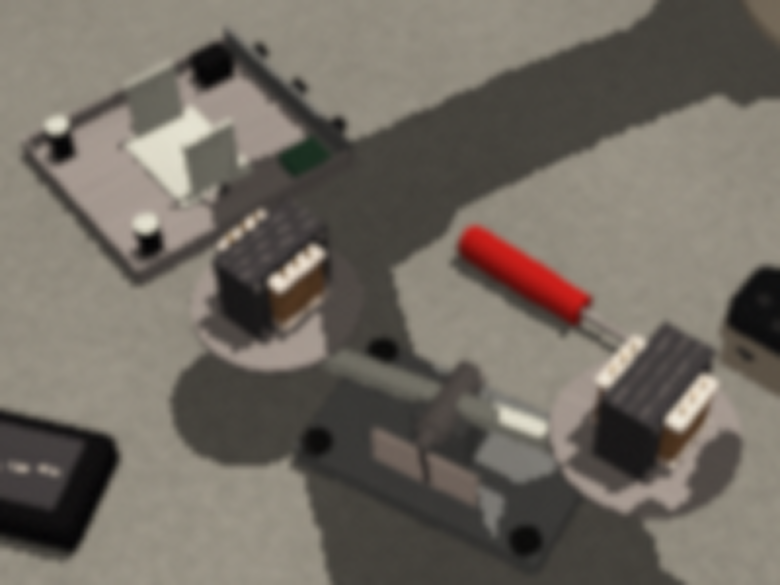

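B's front corner at (225.9,168) in the full image matches (225,167) from when it was alone, so the right pan is still down and B is the heavier one. The wrist force agrees. Both are upright. Next I'll check the top view to locate B.

View pics/top3c.png

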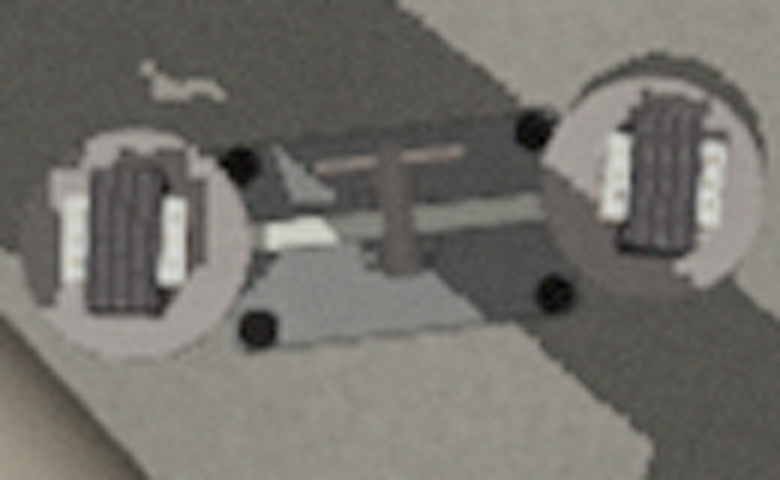

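In the top crop, B's core top corners are at (640,97), (703,97), (695,255) and (622,250). I'll fit both transformers, and overlay the bracket model on enlarged supply crops to check the seat.

Run:
```python
from h import *
a=np.array
T=lambda q:(a(q)+.5)/6-.5+[215,195]
S=lambda q:(a(q)+.5)/3.9-.5+[170,100]
print("A");fit({"top":T([(93,160),(165,158),(160,315),(88,312)]),"scene":S([(660,438),(600,400),(670,325),(715,360)])},.062,.032,[.54,.11,.16,0])
print("B");fit({"top":T([(640,97),(703,97),(695,255),(622,250)]),"scene":S([(270,295),(218,262),(278,210),(328,240)])},.062,.032,[.57,-.126,.14,0])
cx,cy,yaw=.4575,-.314,-.258; c,s=np.cos(yaw),np.sin(yaw)
P=[(x,y,z) for x,y,z in[(.03,.041,.006),(.03,-.041,.006),(-.03,-.041,.006),(-.03,.041,.006)]]
U=[[(sx*.02,sy*.036,z) for sx,z in((1,.006),(1,.056),(-1,.056),(-1,.006))] for sy in(1,-1)]
CH=[(.09,.08,.02),(.09,-.08,.02),(-.09,-.08,.02),(-.09,.08,.02)]
out=[]
for n,(x0,y0,w,h),k in(("top",(352,228,68,72),5.8),("scene",(176,106,85,66),4.6)):
    im=cv2.resize(cv2.imread(f"pics/{n}0.png")[y0:y0+h,x0:x0+w],None,fx=k,fy=k,interpolation=2)
    for poly,col in((P,(0,0,255)),(U[0],(255,0,0)),(U[1],(0,200,0)),(CH,(0,255,255))):
        W=a([(cx+c*p[0]-s*p[1],cy+s*p[0]+c*p[1],p[2]) for p in poly])
        q=((proj(n,W)-[x0,y0]+.5)*k-.5).round().astype(int); cv2.polylines(im,[q],True,col,1)
    out.append(im)
H=max(o.shape[0] for o in out); o=np.hstack([cv2.copyMakeBorder(o,0,H-o.shape[0],0,0,cv2.BORDER_CONSTANT) for o in out]); print(o.shape); cv2.imwrite("pics/ov.png",o)
```

```text
A
[ 0.5387  0.112   0.1595 -0.0305] resid px [-0.8  1.4 -0.6  2.1 -0.7 -0.3 -1.  -0.2 -2.5 -0.8 -0.7  0.7 -1.5  0.5
  0.3 -0.9]
B
[ 0.5679 -0.1266  0.1268 -0.0688] resid px [-1.6  2.2 -0.3  3.  -0.2 -0.4  0.1 -0.4 -4.6  0.4 -1.6  1.8  2.2 -0.6
 -0.4 -1.6]
(418, 785, 3)
```

View pics/ov.png

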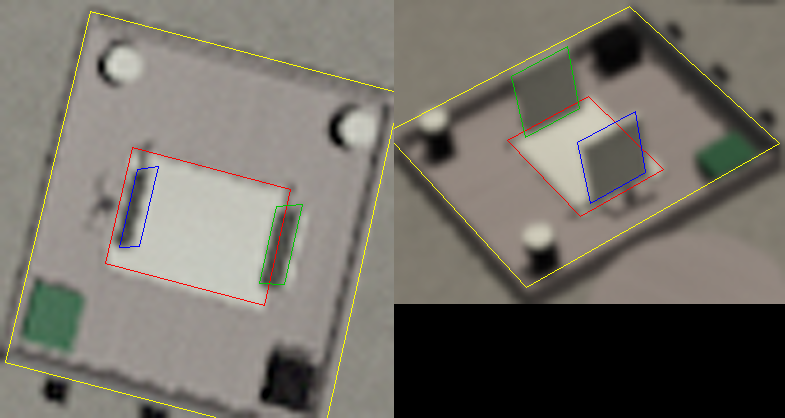

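The fit gives B's top at 127 mm and A's at 160 mm (stop values are 138 and 166), so B is low and therefore the heavier one. In the overlay the bracket looks a couple of mm further left (+y) in the top view. I'll refine the seat by matching a rendered mask of the visible white plate in both views.

Create seat.py:
```python
from h import *
from scipy.optimize import minimize
k=4
B={"top":(352,228,68,72),"scene":(176,106,85,66)}
I={}
for n,(x,y,w,h) in B.items():
    g=cv2.imread(f"pics/{n}0.png").min(2)[y:y+h,x:x+w].astype(np.float32)
    lo,hi=170,212
    seed=dict(top=(34,40),scene=(42,35))[n]
    v=np.median(g[seed[1]-3:seed[1]+3,seed[0]-3:seed[0]+3]); fl=np.median(g); print(n,"plate",v,"floor",fl)
    I[n]=np.clip((g-fl)/(v-fl),0,1)
    m=np.zeros_like(g,np.uint8); cv2.circle(m,seed,25,1,-1); I[n]*=m
def render(n,p,th):
    x0,y0,w,h=B[n]; c,s=np.cos(p[2]),np.sin(p[2]); im=np.zeros((h*k,w*k),np.float32)
    def q(P):
        P=np.array(P); W=np.c_[p[0]+c*P[:,0]-s*P[:,1],p[1]+s*P[:,0]+c*P[:,1],P[:,2]]
        return (((proj(n,W)-[x0,y0]+.5)*k-.5)*16).round().astype(np.int32)
    cv2.fillPoly(im,[q([(.03,.041,.006),(.03,-.041,.006),(-.03,-.041,.006),(-.03,.041,.006)])],1,shift=4)
    for sg in(1,-1):
        b=q([(sx*.02,sg*y,z) for sx in(1,-1) for y in(.036,.036+th) for z in(.006,.056)])
        cv2.fillConvexPoly(im,cv2.convexHull(b),0,shift=4)
    return cv2.GaussianBlur(cv2.resize(im,(w,h),interpolation=cv2.INTER_AREA),(0,0),.6)
for views in(("top","scene"),("top",),("scene",)):
  for th in(.003,.005):
    f=lambda p:sum(((render(n,p,th)-I[n])**2).sum() for n in views)
    r=minimize(f,[.4575,-.314,-.258],method="Nelder-Mead",options=dict(initial_simplex=np.array([.4575,-.314,-.258])+np.array([[0,0,0],[.006,0,0],[0,.006,0],[0,0,.06]])))
    print(views,th,r.x.round(4),round(r.fun,2))
```

```bash
python3 seat.py; python3 go.py .5685,-.1262,.22,-.03 .5685,-.1262,.1,-.03
```

```text
top plate 189.0 floor 136.0
scene plate 109.0 floor 111.0
('top', 'scene') 0.003 [ 0.4552 -0.3115 -0.2431] 926.3
('top', 'scene') 0.005 [ 0.4536 -0.3108 -0.2361] 926.37
('top',) 0.003 [ 0.4559 -0.312  -0.2534] 44.64
('top',) 0.005 [ 0.456  -0.3122 -0.2608] 43.71
('scene',) 0.003 [ 0.4273 -0.3498 -0.4104] 559.83
('scene',) 0.005 [ 0.495  -0.2767 -0.6308] 677.97
t 14.32 p [0.545  0.2111 0.2511] rpy [-3.1413e+00  1.2000e-03  1.5289e+00] F [-0.6 -0.4 -0.2] gap 1.001 q7 -0.81
[ 0.5685 -0.1262  0.22   -0.03  ] -> [-0.336   0.0377  0.0315] turn 1.5589
[ 0.5685 -0.1262  0.1    -0.03  ] -> [-0.3359  0.0377  0.1515] turn 1.5589
```

```bash
sed -i 's/scene=(42,35)/scene=(35,31)/' seat.py; python3 seat.py
```

```text
top plate 189.0 floor 136.0
scene plate 183.0 floor 111.0
('top', 'scene') 0.003 [ 0.4564 -0.3117 -0.2702] 109.25
('top', 'scene') 0.005 [ 0.4562 -0.3122 -0.2751] 107.51
('top',) 0.003 [ 0.4559 -0.312  -0.2534] 44.64
('top',) 0.005 [ 0.456  -0.3122 -0.2608] 43.71
('scene',) 0.003 [ 0.4566 -0.3113 -0.2857] 63.08
('scene',) 0.005 [ 0.4563 -0.3116 -0.2996] 62.95
```

Careful with the scale: shifts go in units of 20 mm and turns go in units of 0.1 rad. That gives: -0.336 m is -16.8, 0.038 m is 1.9, 1.559 rad is 15.59.

Call:
shift_gripper --segments "-16.8 1.9 -0.5 8 1 | -16.8 1.9 -0.5 15.59 1 | -16.8 1.9 -0.5 15.59 1 | -16.8 1.9 -0.5 15.59 1 | -16.8 1.9 -0.5 15.59 1 | -16.8 1.9 -0.5 15.59 1 | -16.8 1.9 -0.5 15.59 1 | -16.8 1.9 -0.5 15.59 1 | -16.8 1.9 -0.5 15.59 1 | -16.8 1.9 -0.5 15.59 1 | -16.8 1.9 -0.5 15.59 1 | -16.8 1.9 -0.5 15.59 1 | -16.8 1.9 -0.5 15.59 1 | -16.8 1.9 -0.5 15.59 1 | -16.8 1.9 -0.5 15.59 1"

```text
time_s: 15.57
position: [0.5684, -0.1264, 0.2614]
tcp_rot: [3.141, 0.0, -0.029]
ft_force: [-0.4, -0.4, 0.3]
finger_gap: 1.0
grasp_force: 0.0
```

```bash
python3 go.py .5685,-.1265,.097,-.035
```

```text
t 15.57 p [ 0.5684 -0.1264  0.2614] rpy [ 3.1409e+00  4.0000e-04 -2.9200e-02] F [-0.4 -0.4  0.3] gap 1.0 q7 -1.61
[ 0.5685 -0.1265  0.097  -0.035 ] -> [0.0002 0.     0.1644] turn 0.0058
```

The seat is at (0.456, -0.312) with yaw about -0.27, and both views agree within 1 mm. Next I'll grasp B by its coil faces.

Scaled: 0.163 m is 8.15, 0.155 m is 7.75, 0.02 rad is 0.2.

Call:
shift_gripper --segments "0 0 2 0.2 1 | 0 0 4 0.2 1 | 0 0 5.75 0.2 1 | 0 0 7 0.2 1 | 0 0 7.75 0.2 1 | 0 0 8.15 0.2 1 | 0 0 8.15 0.2 1 | 0 0 8.15 0.2 1 | 0 0 8.15 0.2 1 | 0 0 8.15 0.2 0.65 | 0 0 8.15 0.2 0.6 | 0 0 8.15 0.2 0.55 | 0 0 8.15 0.2 0.4 | 0 0 8.15 0.2 0.4 | 0 0 8.15 0.2 0.4 | 0 0 8.15 0.2 0.4" --force 35

```text
time_s: 16.9
position: [0.5691, -0.1253, 0.0986]
tcp_rot: [3.141, -0.0, -0.049]
ft_force: [-0.5, -1.3, 0.8]
finger_gap: 0.544
grasp_force: 35.1
```

```bash
python3 go.py
```

```text
t 16.9 p [ 0.5691 -0.1253  0.0986] rpy [ 3.141e+00 -3.000e-04 -4.930e-02] F [-0.5 -1.3  0.8] gap 0.544 q7 -1.73
```

The gap of 50 mm matches the coil grip. I'll lift gently so A's pan sinks softly.

Call:
shift_gripper --segments "0 0 -0.15 0 0.4 | 0 0 -0.35 0 0.4 | 0 0 -0.55 0 0.4 | 0 0 -0.75 0 0.4 | 0 0 -0.95 0 0.4 | 0 0 -1.15 0 0.4 | 0 0 -1.4 0 0.4 | 0 0 -1.75 0 0.4 | 0 0 -3 0 0.4 | 0 0 -5 0 0.4 | 0 0 -5.5 0 0.4 | 0 0 -5.5 0 0.4 | 0 0 -5.5 0 0.4"

```text
time_s: 17.98
position: [0.569, -0.1249, 0.2086]
tcp_rot: [3.141, -0.001, -0.049]
ft_force: [-0.1, -0.6, -6.5]
finger_gap: 0.542
grasp_force: 34.8
```

```bash
python3 go.py .4557,-.313,.19,1.303
```

```text
t 17.98 p [ 0.569  -0.1249  0.2086] rpy [ 3.141e+00 -1.000e-03 -4.930e-02] F [-0.1 -0.6 -6.5] gap 0.542 q7 -1.66
[ 0.4557 -0.313   0.19    1.303 ] -> [-0.1039  0.1934  0.0186] turn -1.3523
```

Scaled: 0.1934 m is 9.67, 0.17 m is 8.5, -1.352 rad is -13.52.

Call:
shift_gripper --segments "-1 1.75 0.5 -1.2 0.4 | -2 3.5 0.93 -2.4 0.4 | -3 5 0.93 -3.6 0.4 | -4 7 0.93 -4.8 0.4 | -5.195 8.5 0.93 -6 0.4 | -5.195 9.67 0.93 -7.2 0.4 | -5.195 9.67 0.93 -8.4 0.4 | -5.195 9.67 0.93 -9.6 0.4 | -5.195 9.67 0.93 -10.8 0.4 | -5.195 9.67 0.93 -12 0.4 | -5.195 9.67 0.93 -13 0.4 | -5.195 9.67 0.93 -13.52 0.4 | -5.195 9.67 2.5 -13.52 0.4 | -5.195 9.67 4 -13.52 0.4 | -5.195 9.67 5 -13.52 0.4 | -5.195 9.67 5.5 -13.52 0.4 | -5.195 9.67 5.5 -13.52 0.4 | -5.195 9.67 5.5 -13.52 0.4 | -5.195 9.67 5.5 -13.52 0.4"

```text
time_s: 19.57
position: [0.4566, -0.3129, 0.0992]
tcp_rot: [3.14, -0.0, 1.303]
ft_force: [0.2, 0.5, -4.7]
finger_gap: 0.543
grasp_force: 34.8
```

```bash
python3 go.py .4557,-.313,.0186,1.303
```

Run:
```python
from rig import robot
import cv2,numpy as np
t=[cv2.resize(robot.snapshot(n)["pixels"][y:y+h,x:x+w,::-1],None,fx=4,fy=4,interpolation=2) for n,x,y,w,h in(("top",340,210,95,110),("scene",165,65,105,110))]
cv2.imwrite("pics/c5.png",np.hstack(t)[:,:800])
```

```text
t 19.57 p [ 0.4566 -0.3129  0.0992] rpy [ 3.1402 -0.      1.3032] F [ 0.2  0.5 -4.7] gap 0.543 q7 -0.12
[ 0.4557 -0.313   0.0186  1.303 ] -> [-0.0003 -0.001   0.0806] turn 0.0002
```

I'm saving the last picture. I'll descend in steps with force checks, because the uprights begin at a TCP height of about 0.069.

Call:
shift_gripper --segments "0 -0.05 0.75 0 0.4 | 0 -0.05 1.25 0 0.4 | 0 -0.05 1.55 0 0.4 | 0 -0.05 1.8 0 0.4 | 0 -0.05 2 0 0.4 | 0 -0.05 2 0 0.4"

```text
time_s: 20.17
position: [0.4544, -0.3124, 0.0578]
tcp_rot: [-3.141, -0.0, 1.303]
ft_force: [-0.1, 0.4, -5.5]
finger_gap: 0.544
grasp_force: 34.8
```

Call:
shift_gripper --segments "0 0 0.3 0 0.4 | 0 0 0.6 0 0.4 | 0 0 0.9 0 0.4 | 0 0 1.2 0 0.4 | 0 0 1.45 0 0.4 | 0 0 1.65 0 0.4 | 0 0 1.8 0 0.4 | 0 0 1.8 0 0.4"

```text
time_s: 20.83
position: [0.4544, -0.3123, 0.0217]
tcp_rot: [-3.141, -0.001, 1.303]
ft_force: [-0.3, 0.0, -5.5]
finger_gap: 0.544
grasp_force: 34.8
```

```bash
python3 go.py .4557,-.313,.0186,1.303
```

```text
t 20.83 p [ 0.4544 -0.3123  0.0217] rpy [-3.1406e+00 -5.0000e-04  1.3029e+00] F [-0.3  0.  -5.5] gap 0.544 q7 -0.2
[ 0.4557 -0.313   0.0186  1.303 ] -> [-0.0003  0.0015  0.0031] turn -0.0001
```

No contact on the way in. I'll lower the last few mm.

Scaled: 0.0035 m is 0.175, 0.003 m is 0.15.

Call:
shift_gripper --segments "0 0.075 0.05 0 0.4 | 0 0.075 0.1 0 0.4 | 0 0.075 0.15 0 0.4 | 0 0.075 0.175 0 0.4 | 0 0.075 0.175 0 0.4"

```text
time_s: 21.25
position: [0.4563, -0.3131, 0.0191]
tcp_rot: [3.141, 0.0, 1.303]
ft_force: [0.2, 0.2, -5.4]
finger_gap: 0.548
grasp_force: 34.8
```

Scaled: 0.002 m is 0.1, 0.001 m is 0.05.

Call:
shift_gripper --segments "0 0 0.05 0 0.4 | 0 0 0.1 0 0.4 | 0 0 0.1 0 0.4 | 0 0 0.1 0 0.4"

```text
time_s: 21.58
position: [0.4563, -0.3131, 0.019]
tcp_rot: [-3.141, 0.002, 1.303]
ft_force: [-6.5, 2.3, 14.8]
finger_gap: 0.544
grasp_force: 34.8
```

It has seated: contact at 0.019 against an expected 0.0186. I'll release and rise.

Scaled: -0.2 m is -10, -0.15 m is -7.5.

Call:
shift_gripper --segments "0 0 -0.05 0 0.4 | 0 0 -0.05 0 0.6 | 0 0 -0.05 0 0.7 | 0 0 -0.05 0 0.8 | 0 0 -0.05 0 0.85 | 0 0 -0.05 0 0.85 | 0 0 -1.5 0 0.85 | 0 0 -3.5 0 0.85 | 0 0 -5.5 0 0.85 | 0 0 -7.5 0 0.85 | 0 0 -10 0 0.85 | -10 0 -10 0 0.85 | -10 0 -10 0 0.85 | -10 0 -10 0 0.85 | -10 0 -10 0 0.85 | -10 0 -10 0 0.85 | -10 0 -10 0 0.85 | -10 0 -10 0 0.85"

```text
time_s: 23.08
position: [0.4013, -0.5084, 0.2161]
tcp_rot: [-3.141, -0.0, 1.297]
ft_force: [0.4, 0.9, -0.4]
finger_gap: 0.851
grasp_force: 0.0
```

Run:
```python
from rig import robot
import cv2,numpy as np
I={n:robot.snapshot(n)["pixels"][:,:,::-1] for n in("top","scene")}
t=[cv2.resize(I[n][y:y+h,x:x+w],None,fx=k,fy=k,interpolation=2) for n,x,y,w,h,k in(("top",350,225,72,80,5),("scene",170,95,200,160,2.1))]
t=[cv2.copyMakeBorder(a,0,400-a.shape[0],0,0,0) for a in t]
o=np.hstack(t); print(o.shape); cv2.imwrite("pics/fin.png",o)
```

```text
(400, 780, 3)
```

View pics/fin.png

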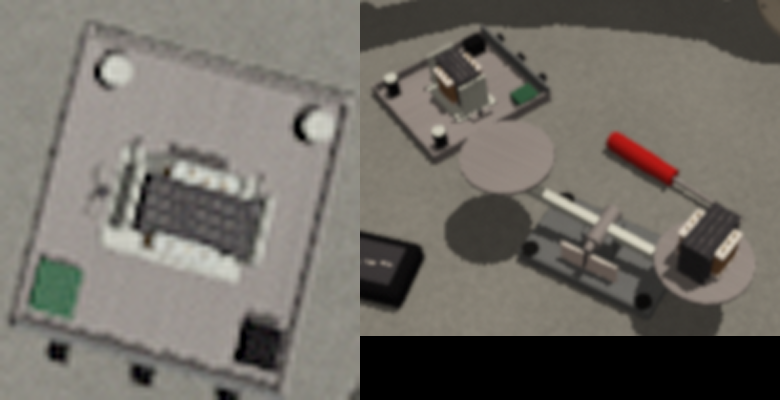

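The last picture shows the heavier transformer upright between the uprights at about (200,215), and the lighter one upright on the lowered left pan at about (708,245). The arm is clear, so I'll hand in.

```bash
python3 -c "
from rig import robot
print(robot.close_job())"
```

```text
the job is handed in; nothing more can be done
None
```

I handed the job in at about 23 s, with the heavier transformer standing between the bracket uprights and the lighter one left on the left pan; no verdict came back, but my last picture showed both upright and released.

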